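# Offer up a doming punch over its hollow

### The job

The wire spool has been left standing on the steel doming block: lift it off and stand it upright in the middle of the small pale stone tile. Then draw the steel punch out of its wooden stand, carry it over the top of the dark board that stands on edge, and hold it upright, round nose down, centred over the large hollow in the block with the nose hovering about 7 mm above the block's top face, so that I can slip a blank underneath. Finish still holding the punch there, without it ever touching the block, and leave the dark board and everything else undisturbed.

Things in the scene. Friction and masses are not known exactly. Their poses are not given: they have to be found in the camera images.
- solder_spool: wire spool, black flanges and white winding, standing upright: 54 mm diameter, 37 mm high, about 140 g, rigid; starts on top of the doming block. Origin at the centre of its underside, z up its axis
- doming_block: steel doming block, fixed to the bench: 72 x 72 mm, 30 mm high, with one large hollow (28 mm across) in the middle of its top face and four small ones (10 mm) at the corners. Origin at the centre of its underside on the bench, z up. It stands either left or right of the dark board, the wooden stand on the other side
- hollow (a point): centre of the mouth of the large hollow, level with the block's top face (30 mm above the bench); hidden under the spool at the start
- punch: straight round steel punch, 16 mm diameter all along, 120 mm long, about 160 g, with three brass bands at 60 to 75 mm from the nose; lower end a half ball (radius 8 mm), upper end flat. Stands nose down in the middle hole of the wooden stand, nose tip 10 mm above the bench and the upper 90 mm free; it may lean up to 3 degrees in the hole. Origin at the nose tip, z along the punch to its flat end
- punch_nose (a point): lowest point of the punch's round nose, on its axis
- punch_top (a point): centre of the punch's flat upper end, 120 mm from the nose tip
- punch_stand: pale wooden stand, fixed: 60 mm (its x) x 130 mm (its y), 40 mm high, with three holes in a row along its y, 42 mm apart, each 17.5 mm wide and 30 mm deep; the punch is in the middle one, the others are empty. Origin at the centre of its underside
- guard_board: dark veneered board standing on its long edge between block and stand, loose: 235 mm long (its x, about the world x), 19 mm thick, 92 mm high. Origin at the centre of its underside
- tile: small pale, scorched stone tile with rough edges (the two larger boards like it farther back play no part), fixed to the bench on the far side of the work, to the right of the dark board: about 75 x 85 mm, 8 mm thick. Origin at the centre of its underside
- cutters: bystander: blue-handled cutters lying on the bench at the left, 53 x 122 x 10 mm
- bead_dish: bystander: small aluminium dish, 66 mm across, 11 mm high, beyond the work to the right
- bench_block: bystander: flat steel block 64 x 64 x 19 mm on the bench at the right

How it is judged:
On the way, in this order (a step that is already met when the one before it is completed fails the run):
1. the spool stands upright on the tile, let go (horizontal distance between solder_spool and tile below 0.025 m and height (world z) of solder_spool between 0.004 and 0.016 m and angle between solder_spool's own z axis and vertical below 0.1 rad and contact force between the fingers and solder_spool below 0.1 N and linear speed of solder_spool below 0.03 m/s), for 0.2 s.
2. the punch passes over the top of the dark board (height (world z) of punch_nose above 0.092 m and y of punch_nose in the frame of guard_board between -0.03 and 0.03 m and x of punch_nose in the frame of guard_board between -0.125 and 0.125 m), for 0.04 s.
At the end, for the whole second after the job is handed in: the gripper holds the punch still and upright (within 8 degrees), nose down, its nose tip within 6 mm sideways of the hollow's centre and 2 to 14 mm above the block's top face, touching neither block, board nor spool; the spool stands upright and released on the tile, within 25 mm of its centre (all of step 1 and horizontal distance between punch_nose and hollow below 0.006 m and z of punch_nose in the frame of hollow between 0.002 and 0.014 m and angle between punch's own z axis and vertical below 0.14 rad and height (world z) of punch_top above 0.12 m and contact force between the fingers and punch above 1 N and contact force between punch and doming_block below 0.05 N and contact force between punch and guard_board below 0.05 N and contact force between punch and solder_spool below 0.05 N and linear speed of punch below 0.02 m/s); the arm keeps its last pose, push and grip.
It fails at once if the punch touches the doming block (contact force between punch and doming_block above 0.3 N).
It fails at once if the dark board is shifted by more than 15 mm or tipped (distance of guard_board from where it was at the start of the episode above 0.015 m or angle between guard_board's own z axis and vertical above 0.2 rad).
It fails at once if a bystander is pushed more than 20 mm (distance of any of cutters, bead_dish, bench_block from where it was at the start of the episode above 0.02 m).
It also fails if it takes over 54 s, if anything falls off the work surface, if the arm or the gripper's body presses on something with over 40 N, if the wrist force passes 120 N, or if a joint passes its speed limit or range.

### The arm

A 7-joint arm with a two-finger parallel gripper is mounted at the origin on a cart in front of the work surface, level with it; the furniture and walls round the work are solid. World frame = base frame: x ahead of the robot, y to its left, z up, the work surface at z = 0. Lengths are in m, angles in rad, forces in N, time in s.
With the tool pointing down it reaches from about 0.425 to 0.875 m from the base axis. Payload 4.7 kg.
Tool frame: the origin (TCP) lies between the finger pads; the fingertips stand 11 mm ahead of it and the grasp point (between the pads) lies 8 mm behind it; z points along the fingers, y is the direction in which the jaws open and shut (so a half turn about z gives the same grasp; the last joint's range is limited). The gripper opens to 87 mm and grips with 3 to 60 N. Pads are 19 mm wide; open, the fingers measure 117 mm over their backs; the gripper's body (75 mm by 190 mm) begins 51 mm behind the grasp point.
Start: joints at [-1.175, 0.321, -0.07, 1.45, 0.023, 1.371, -0.057], TCP at [0.242, 0.603, 0.234] pointing down, gripper open.
Joint ranges: [-2.86, 2.86], [-0.3, 2.09], [-1.38, 1.24], [0.06, 2.45], [-1.56, 4.7], [0.09, 2.05], [-2.69, 2.69]. Speed limits (rad/s): [2.57, 2.57, 3.14, 3.14, 3.14, 3.14, 3.14].

### API

Orientations are given as a rotation vector (axis times angle).
In Python, from bench import ctrl gives the robot as it stands.
- The arm moves only by the tool servo_tool, never from a script. Its argument "series" is a list of rows, each an object with "travel": the shift along the tool's x, y, z in m, a list of three; "angular": the turn, a rotation vector about the tool's x, y, z in rad, a list of three. A call has 1 to 5 rows; each row shifts and turns the commanded pose from where the row before left it, along the tool's axes as they then stand; what a row does not reach is not made up. A row lasts 1/10 s, in which the tool goes at most 50 mm and 8.59 degrees, less where a joint would pass 70% of its speed; a pose out of reach is approached as far as the arm can. A call with a gripper value outside its range is refused whole. "claw" is the finger opening in m, from 0 to 0.087, set as the call begins (left out, the last holds). The fingers move at their own pace and stop on an object; "squeeze" is the grip in N (left out, the last holds). Time passes only in rows, so rows that do not move let the fingers close. It gives the time, the measured TCP pose, the force and the opening at its end, in the units of the state.
- ctrl.get_state(): the state, without advancing time (a new reading comes with each control period).
- ctrl.get_image(name): name is "side" or "top" or "wrist"; returns the picture (480x640x3 uint8, red, green, blue); there is no depth.
- ctrl.calibration(name): a dict with "fx", "fy", "cx", "cy" (pixels), "rvec" (rotation vector, rad) and "tvec" (3), from world to camera coordinates, as OpenCV has them. Camera axes: x right, y down, z forward; pixel columns grow to the right and rows downward; lengths in m; the calibration is good to about 2 mm. The wrist camera is an equidistant fisheye: a pixel r from the principal point sees the ray r / f radians off the axis. A picture is of the moment at which its call begins: read the wrist's pose just before it. calibration takes no time and is no camera call; for the wrist camera it gives the pose at the moment of the call.
- ctrl.close_job(): hands the job in, once; it reports no verdict.
The state is a dict: "time": time; "joint_positions": joint angles; "qd": joint speeds; "joint_torque": joint torques, N m; "position": TCP position; "tool_rot": TCP orientation; "ft_force": force on the tool from outside, world axes, zero at the start; "torque": the same for the moment, N m; "grip_width": opening from 0.0 (shut) to 1.0 (fully open).
Only numpy, scipy, OpenCV 4.12 (cv2) and the standard library are available. Lean on these libraries where they do the work, as an engineer would, in place of code of your own. Each camera call takes 0.05 s, during which the arm holds its last target.

## Working session

There is one attempt and no reset: what is moved stays moved. The work goes in short steps, Python scripts to look and compute and a tool call to move; the robot and the scene stay as the last step left them, time stands still between calls to the robot, and variables do not carry over. Pictures are saved under pics/ and viewed, and the job is handed in when it is done.

Besides the shell and the picture viewer there is one more tool, called after "Emit:" in YAML: its name, and indented under it one key for each argument. servo_tool: Moves the arm, as the interface text tells. Its arguments: {"type":"object","properties":{"series":{"type":"array","items":{"type":"object","properties":{"travel":{"type":"array","items":{"type":"number"}},"angular":{"type":"array","items":{"type":"number"}}}}},"claw":{"type":"number"},"squeeze":{"type":"number"}},"required":["series"]}

```bash
ls; mkdir -p pics; python3 - <<'E'
from bench import ctrl
import cv2
s=ctrl.get_state();print(s)
for n in ("side","top","wrist"):
    print(n,ctrl.calibration(n))
    cv2.imwrite(f"pics/{n}0.png",cv2.cvtColor(ctrl.get_image(n),cv2.COLOR_RGB2BGR))
E
```

```text
pics
{'time': 0.0, 'joint_positions': array([-1.17490552,  0.32184972, -0.0700786 ,  1.45167176,  0.02265145,
        1.37081181, -0.05690721]), 'qd': array([-0.00013473, -0.00089352,  0.00139233,  0.0007802 , -0.00219842,
        0.00083278,  0.00028483]), 'joint_torque': array([-3.97082840e-04, -4.91283417e+01, -4.04274585e-01, -3.12532425e+01,
       -6.41271682e-02,  4.35580546e-02,  1.81340756e-04]), 'position': array([0.24204486, 0.60267449, 0.23244575]), 'tool_rot': array([-5.95994787e-01, -3.08431434e+00,  3.04949183e-03]), 'ft_force': array([ 0.90097826, -0.44419938, -0.4056688 ]), 'torque': array([-0.06223217,  0.00502014, -0.08075885]), 'grip_width': 1.0028021137882719}
side {'fx': 568.1894285510424, 'fy': 568.1894285510424, 'cx': 324.1929854108444, 'cy': 230.98720610283462, 'rvec': array([ 2.09616481, -0.35676852,  0.18191552]), 'tvec': array([-0.46140894,  0.29520822,  0.88295854])}
top {'fx': 446.1359090908635, 'fy': 446.1359090908635, 'cx': 318.9971943013568, 'cy': 241.03733654881987, 'rvec': array([ 2.14534994, -2.13513476,  0.17693298]), 'tvec': array([0.18975934, 0.57418936, 1.05152683])}
wrist {'fx': 371.64829954431775, 'fy': 371.64829954431775, 'cx': 319.54530221282107, 'cy': 240.24942248941355, 'rvec': array([-2.3969556 , -1.6220512 , -0.22978841]), 'tvec': array([-0.64859191, -0.03528637,  0.39193152])}
```

View pics/side0.png

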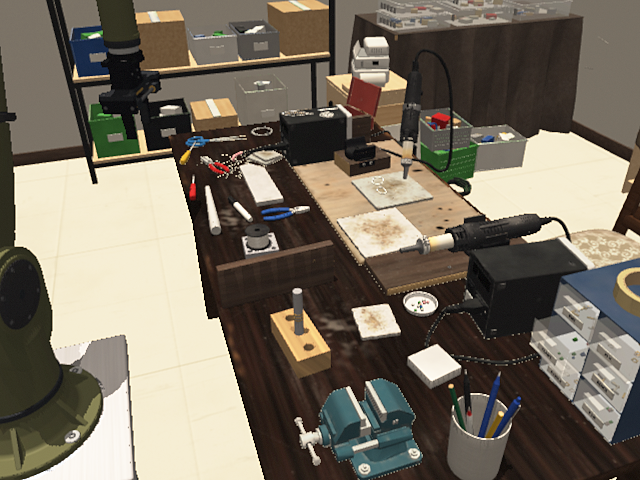

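View pics/top0.png

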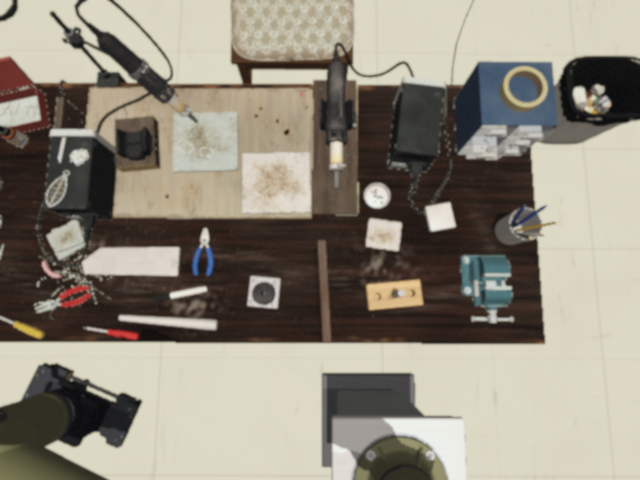

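View pics/wrist0.png

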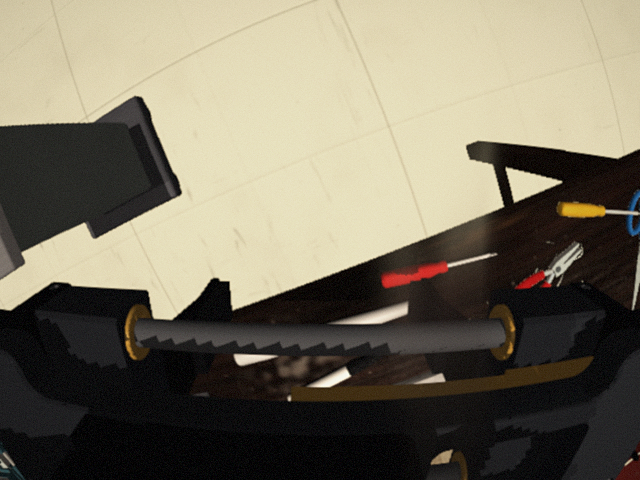

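The top view shows the spool on its block at about (264,292), the board at column 324, the stand at about (395,294) and the tile at about (384,234). I'll enlarge crops of these to measure them.

```bash
cat > h.py <<'E'
import numpy as np, cv2
from bench import ctrl
def ray(n,uv,cal=None):
    c=cal or ctrl.calibration(n); R=cv2.Rodrigues(np.array(c['rvec']))[0]; t=np.array(c['tvec'])
    a=(uv[0]-c['cx'])/c['fx']; b=(uv[1]-c['cy'])/c['fy']
    if n=='wrist':
        r=np.hypot(a,b); k=np.sin(r)/r if r>1e-9 else 1; d=np.array([a*k,b*k,np.cos(r)])
    else: d=np.array([a,b,1.])
    return -R.T@t, R.T@d
def onz(n,uv,z,cal=None):
    o,d=ray(n,uv,cal); return o+d*(z-o[2])/d[2]
def tri(rays):
    A=0;b=0
    for o,d in rays:
        d=d/np.linalg.norm(d);P=np.eye(3)-np.outer(d,d);A=A+P;b=b+P@o
    return np.linalg.solve(A,b)
def proj(n,p,cal=None):
    c=cal or ctrl.calibration(n); R=cv2.Rodrigues(np.array(c['rvec']))[0]
    q=R@np.array(p)+np.array(c['tvec'])
    if n=='wrist':
        r=np.hypot(q[0],q[1]);th=np.arctan2(r,q[2]);k=th/r
        return np.array([c['cx']+c['fx']*q[0]*k,c['cy']+c['fy']*q[1]*k])
    return np.array([c['cx']+c['fx']*q[0]/q[2],c['cy']+c['fy']*q[1]/q[2]])
def save(n,f):
    im=cv2.cvtColor(ctrl.get_image(n),cv2.COLOR_RGB2BGR); cv2.imwrite(f,im); return im
def crop(im,x,y,w,h,k,f):
    cv2.imwrite(f,cv2.resize(im[y:y+h,x:x+w],None,fx=k,fy=k,interpolation=cv2.INTER_CUBIC))
E
python3 - <<'E'
from h import *
t=cv2.imread('pics/top0.png');s=cv2.imread('pics/side0.png')
crop(t,235,210,200,140,4,'pics/tc.png'); crop(s,200,210,200,150,4,'pics/sc.png')
for nm,uv,z in [('spool',(264,293),.067),('tile',(384,234.5),.008),('stand',(395,294.5),.04),('blk',(264,292),.03),('punchtop',(405,293),.13),('brd top',(321.5,240),.092),('brd bot',(326.5,341),.092)]:
    print(nm,onz('top',uv,z).round(4))
print(ray('top',(0,0))[0],ray('side',(0,0))[0])
E
```

```text
spool [0.4447 0.3221 0.067 ]
tile [0.5971 0.0265 0.008 ]
stand [0.4437 0.0074 0.04  ]
blk [0.4487 0.3265 0.03  ]
punchtop [0.4434 0.0008 0.13  ]
brd top [0.5683 0.1868 0.092 ]
brd bot [0.3358 0.1747 0.092 ]
[0.39839903 0.1974431  1.12858545] [ 0.25135693 -0.71848896  0.70728721]
```

View pics/tc.png

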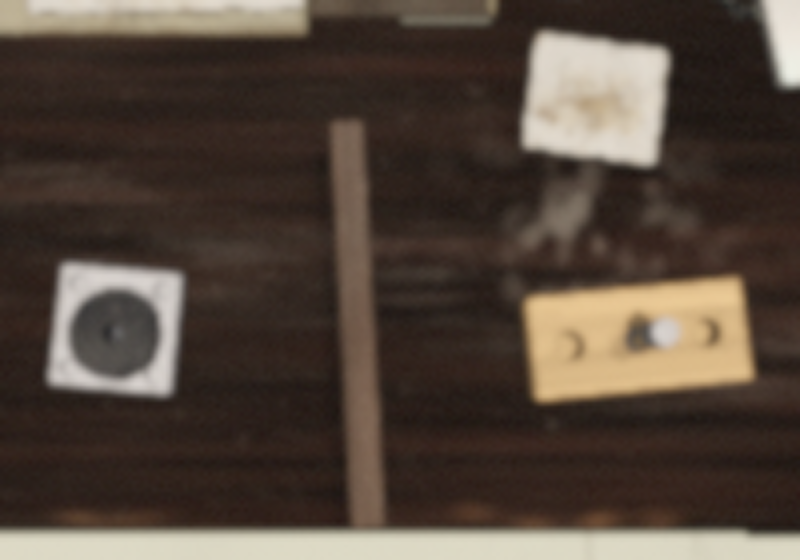

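View pics/sc.png

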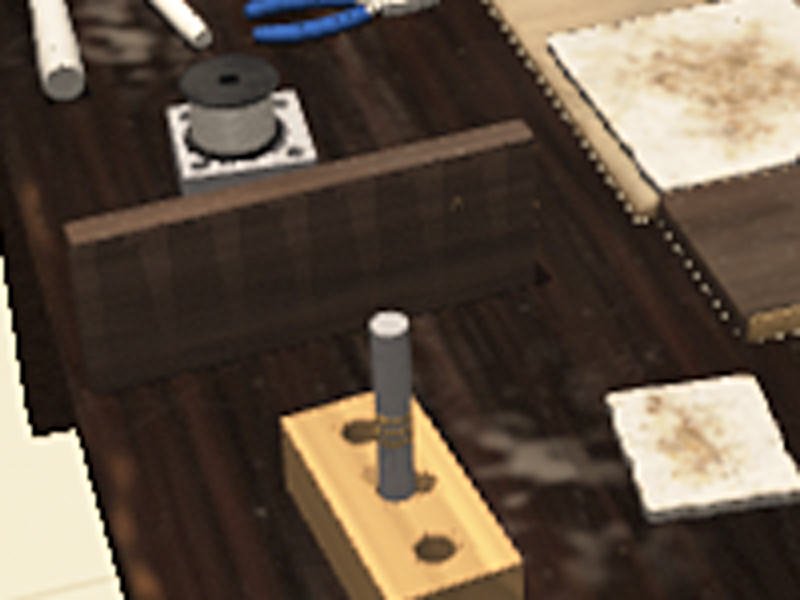

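Both crops are clear: the board edges, spool flange, tile outline and punch top all stand out. Next I'll measure them with masks.

```bash
cat > m.py <<'E'
from h import *
t=cv2.imread('pics/top0.png');s=cv2.imread('pics/side0.png')
def rect(im,x,y,w,h,f,n,z,show=1):
    k=4
    c=cv2.resize(im[y:y+h,x:x+w],None,fx=k,fy=k,interpolation=cv2.INTER_CUBIC)
    m=f(cv2.cvtColor(c,cv2.COLOR_BGR2HSV).astype(int)).astype(np.uint8)*255
    cs=cv2.findContours(m,cv2.RETR_EXTERNAL,cv2.CHAIN_APPROX_NONE)[0]
    cc=cv2.convexHull(max(cs,key=cv2.contourArea))
    pts=np.array([onz(n,((u+.5)/k-.5+x,(v+.5)/k-.5+y),z)[:2] for u,v in cc[:,0]])
    r=cv2.minAreaRect(pts.astype(np.float32)*1000)
    return r
w=lambda q:(q[...,1]<70)&(q[...,2]>125)
print('blk',rect(t,240,270,50,46,w,'top',.03))
print('tile',rect(t,360,212,48,44,lambda q:(q[...,1]<100)&(q[...,2]>125),'top',.008))
print('tile side',rect(s,345,298,60,46,lambda q:(q[...,1]<100)&(q[...,2]>125),'side',.008))
print('stand',rect(t,360,274,68,44,lambda q:(q[...,1]>70)&(q[...,2]>130),'top',.04))
print('board',rect(t,312,236,24,105,lambda q:(q[...,2]>72),'top',.092))
print('spool',rect(t,250,278,28,30,lambda q:(q[...,2]<110),'top',.067))
# spool in side: dark ellipse top
print('spool side',rect(s,240,220,40,17,lambda q:(q[...,2]<95),'side',.067))
pt=tri([ray('top',(401.0,292.9)),ray('side',(297.1,291.0))]);print('punchtop tri',pt, onz('top',(401,292.9),.13),onz('side',(297.1,291),.13))
print('board corners side',[onz('side',p,.092).round(4) for p in [(217,269),(218,271),(331,241),(333,245)]])
E
python3 m.py
```

```text
blk ((449.5088806152344, 327.7335205078125), (76.8206787109375, 76.45238494873047), 85.02930450439453)
tile ((598.06689453125, 28.096981048583984), (89.02367401123047, 78.95405578613281), 82.17761993408203)
tile side ((598.5870361328125, 28.975204467773438), (89.08480834960938, 76.04132080078125), 82.20288848876953)
stand ((444.6221008300781, 9.378681182861328), (65.3669662475586, 134.80746459960938), 5.721846580505371)
board ((453.623291015625, 178.44338989257812), (233.97613525390625, 27.511215209960938), 3.1976311206817627)
spool ((444.4795227050781, 323.8658142089844), (49.49274826049805, 50.23228073120117), 1.1721357107162476)
spool side ((452.4874267578125, 333.3687744140625), (70.54319763183594, 95.30911254882812), 69.91497802734375)
punchtop tri [0.44439592 0.00954369 0.13014572] [0.44356207 0.00969731 0.13      ] [0.44530551 0.00964712 0.13      ]
board corners side [array([0.3358, 0.1733, 0.092 ]), array([0.3365, 0.1662, 0.092 ]), array([0.5692, 0.192 , 0.092 ]), array([0.568 , 0.1767, 0.092 ])]
```

```bash
cat >> h.py <<'E'
from scipy.spatial.transform import Rotation as Ro
Rd=np.array([[-1,0,0],[0,1,0],[0,0,-1.]]) # tool y=+Y, z down
def err(target):
    s=ctrl.get_state();R=Ro.from_rotvec(s['tool_rot']).as_matrix()
    print('t',round(float(s['time']),2),'pos',s['position'].round(4),'F',s['ft_force'].round(2),'grip',round(float(s['grip_width']),3),'q',s['joint_positions'].round(2))
    print('turn (tool)',Ro.from_matrix(R.T@Rd).as_rotvec().round(4),' d world',(np.array(target)-s['position']).round(4),' travel after turn',(Rd.T@(np.array(target)-s['position'])).round(4),'now',(R.T@(np.array(target)-s['position'])).round(4))
E
python3 -c "
from h import *
err([.445,.324,.16])"
```

```text
t 0.15 pos [0.2421 0.6028 0.2327] F [-0.07  1.01 -0.23] grip 1.001 q [-1.17  0.32 -0.07  1.45  0.02  1.37 -0.06]
turn (tool) [-1.500e-03 -2.000e-04 -3.818e-01]  d world [ 0.2029 -0.2788 -0.0727]  travel after turn [-0.2029 -0.2788  0.0727] now [-0.2922 -0.183   0.073 ]
```

Emit:
servo_tool:
  series:
    - {"travel": [0, 0, 0], "angular": [0, 0, -0.127]}
    - {"travel": [0, 0, 0], "angular": [0, 0, -0.127]}
    - {"travel": [0, 0, 0], "angular": [0, 0, -0.128]}
    - {"travel": [-0.02, -0.028, 0], "angular": [0, 0, 0]}
    - {"travel": [-0.02, -0.028, 0], "angular": [0, 0, 0]}
  claw: 0.087
  squeeze: 25

```text
time: 0.65
position: [0.2815, 0.547, 0.2328]
tool_rot: [0.005, -3.141, 0.001]
ft_force: [0.9, -0.4, 0.1]
grip_width: 0.997
```

Emit:
servo_tool:
  series:
    - {"travel": [-0.027, -0.037, 0], "angular": [0, 0, 0]}
    - {"travel": [-0.027, -0.037, 0], "angular": [0, 0, 0]}
    - {"travel": [-0.027, -0.037, 0], "angular": [0, 0, 0]}
    - {"travel": [-0.022, -0.03, 0], "angular": [0, 0, 0]}
    - {"travel": [-0.015, -0.02, 0], "angular": [0, 0, 0]}

```text
time: 1.15
position: [0.4024, 0.3829, 0.2335]
tool_rot: [0.006, 3.141, -0.002]
ft_force: [0.5, 0.3, 0.4]
grip_width: 1.0
```

Emit:
servo_tool:
  series:
    - {"travel": [-0.015, -0.02, 0], "angular": [0, 0, 0]}
    - {"travel": [0, 0, 0], "angular": [0, 0, 0]}

```text
time: 1.35
position: [0.4182, 0.3622, 0.2335]
tool_rot: [0.01, 3.14, -0.003]
ft_force: [-0.7, -0.7, 1.3]
grip_width: 1.001
```

```bash
python3 -c "
from h import *
err([.445,.324,.16])
c=ctrl.calibration('wrist');save('wrist','pics/w1.png');save('top','pics/t1.png')
print(proj('wrist',[.445,.324,.067],c),proj('wrist',[.4495,.3275,.03],c))
"
```

```text
t 1.35 pos [0.4182 0.3622 0.2335] F [-0.68 -0.67  1.28] grip 1.001 q [-0.81  0.12  0.05  1.7  -0.    1.33  0.81]
turn (tool) [-0.0018  0.0012 -0.0067]  d world [ 0.0268 -0.0382 -0.0735]  travel after turn [-0.0268 -0.0382  0.0735] now [-0.0269 -0.0379  0.0736]
[278.44168539 251.45870228] [286.08226987 244.21335599]
```

View pics/w1.png

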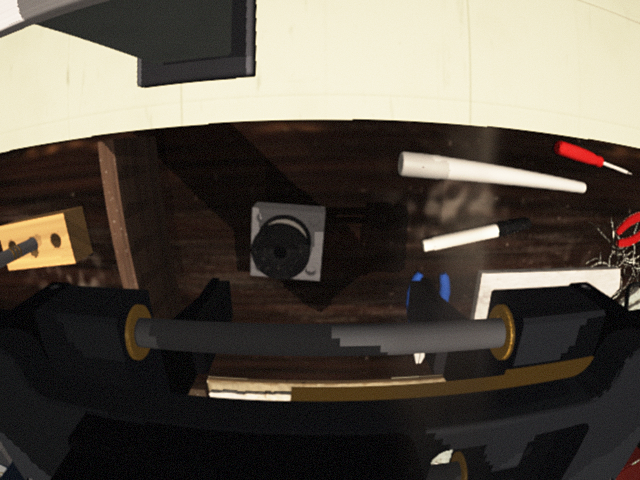

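The wrist view agrees: the spool centre is seen at (279,252) and predicted at (278,251). I'll move over it and go down.

Emit:
servo_tool:
  series:
    - {"travel": [-0.014, -0.019, 0.01], "angular": [0, 0, -0.006]}
    - {"travel": [-0.013, -0.019, 0.02], "angular": [0, 0, 0]}
    - {"travel": [0, 0, 0.03], "angular": [0, 0, 0]}
    - {"travel": [0, 0, 0.03], "angular": [0, 0, 0]}
    - {"travel": [0, 0, 0.01], "angular": [0, 0, 0]}

```text
time: 1.95
position: [0.4395, 0.3285, 0.1302]
tool_rot: [0.014, -3.137, 0.005]
ft_force: [0.5, 0.3, 0.6]
grip_width: 0.998
```

```bash
python3 -c "
from h import *
err([.445,.324,.045])
c=ctrl.calibration('wrist');save('wrist','pics/w2.png')
print(proj('wrist',[.445,.324,.067],c))
"
```

```text
t 1.95 pos [0.4395 0.3285 0.1302] F [0.49 0.3  0.61] grip 0.998 q [-0.76  0.19  0.08  1.83 -0.02  1.13  0.9 ]
turn (tool) [-0.0029 -0.0048  0.0086]  d world [ 0.0055 -0.0045 -0.0852]  travel after turn [-0.0055 -0.0045  0.0852] now [-0.0058 -0.0043  0.0852]
[313.16766765 270.96428219]
```

View pics/w2.png

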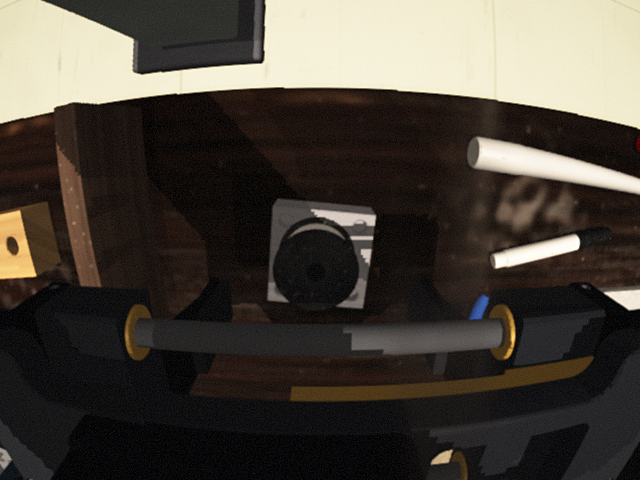

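Seen centre is (316,269) against a predicted (313,271), so y moves to about 0.326. Going down to grasp.

Emit:
servo_tool:
  series:
    - {"travel": [-0.004, -0.0025, 0.02], "angular": [0, 0, 0]}
    - {"travel": [0, 0, 0.02], "angular": [0, 0, 0]}
    - {"travel": [0, 0, 0.02], "angular": [0, 0, 0]}
    - {"travel": [0, 0, 0.02], "angular": [0, 0, 0]}
    - {"travel": [0, 0, 0], "angular": [0, 0, 0]}

```text
time: 2.5
position: [0.4448, 0.3261, 0.0522]
tool_rot: [0.012, -3.139, 0.003]
ft_force: [-0.1, -0.4, 0.3]
grip_width: 1.001
```

```bash
python3 -c "
from h import *
err([.444,.326,.045])
save('wrist','pics/w3.png');im=save('side','pics/s3.png');crop(im,180,180,160,120,5,'pics/s3c.png')
"
```

```text
t 2.5 pos [0.4448 0.3261 0.0522] F [-0.12 -0.43  0.3 ] grip 1.001 q [-0.75  0.28  0.08  1.89 -0.03  0.97  0.92]
turn (tool) [-0.0019 -0.0029  0.0079]  d world [-0.0008 -0.0001 -0.0072]  travel after turn [ 0.0008 -0.0001  0.0072] now [ 0.0007 -0.0001  0.0072]
```

View pics/w3.png

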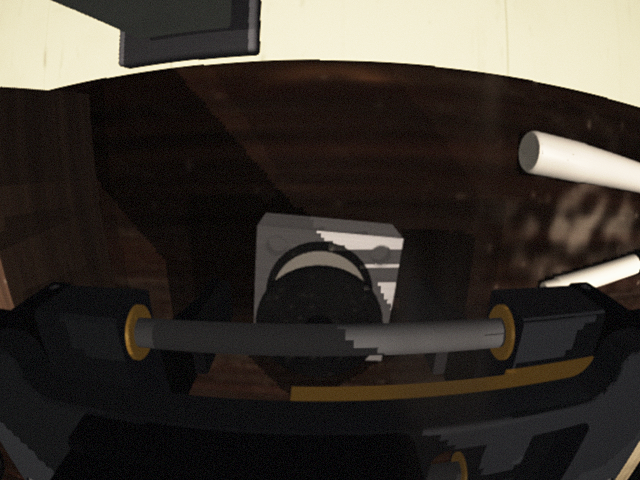

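View pics/s3c.png

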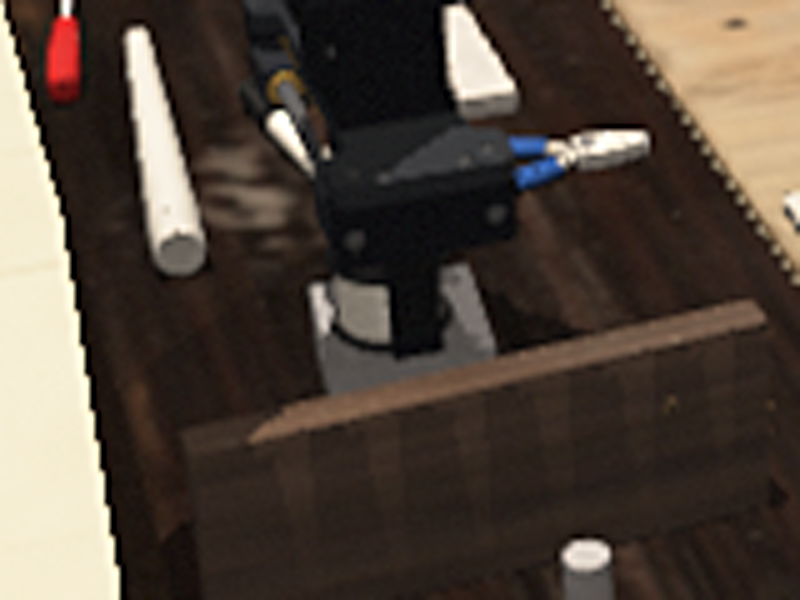

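The fingers straddle the spool. I'll go down 6 mm and close.

Emit:
servo_tool:
  series:
    - {"travel": [0, 0, 0.006], "angular": [0, 0, 0]}
    - {"travel": [0, 0, 0], "angular": [0, 0, 0]}

```text
time: 2.8
position: [0.4466, 0.3263, 0.0482]
tool_rot: [-0.01, 3.141, 0.001]
ft_force: [-0.6, 0.7, -0.3]
grip_width: 0.998
```

Emit:
servo_tool:
  series:
    - {"travel": [0, 0, 0], "angular": [0, 0, 0]}
    - {"travel": [0, 0, 0], "angular": [0, 0, 0]}
    - {"travel": [0, 0, 0], "angular": [0, 0, 0]}
    - {"travel": [0, 0, 0], "angular": [0, 0, 0]}
    - {"travel": [0, 0, 0], "angular": [0, 0, 0]}
  claw: 0.04
  squeeze: 25

```text
time: 3.3
position: [0.4464, 0.3259, 0.0476]
tool_rot: [-0.01, 3.141, 0.0]
ft_force: [-0.1, -0.1, -0.2]
grip_width: 0.631
```

Emit:
servo_tool:
  series:
    - {"travel": [0, 0, -0.005], "angular": [0, 0, 0]}
    - {"travel": [0, 0, -0.015], "angular": [0, 0, 0]}
    - {"travel": [0, 0, -0.03], "angular": [0, 0, 0]}
    - {"travel": [0, 0, -0.03], "angular": [0, 0, 0]}
    - {"travel": [0, 0, -0.03], "angular": [0, 0, 0]}

```text
time: 3.8
position: [0.4465, 0.3258, 0.1599]
tool_rot: [-0.01, 3.141, 0.001]
ft_force: [0.4, 0.4, -0.7]
grip_width: 0.611
```

```bash
python3 -c "
from h import *
err([.598,.028,.16])
save('wrist','pics/w4.png');im=save('side','pics/s4.png');crop(im,160,120,200,150,4,'pics/s4c.png')
"
```

```text
t 3.8 pos [0.4465 0.3258 0.1599] F [ 0.41  0.39 -0.66] grip 0.611 q [-0.76  0.16  0.09  1.8  -0.02  1.18  0.91]
turn (tool) [0.0006 0.0007 0.0061]  d world [ 1.515e-01 -2.978e-01  1.000e-04]  travel after turn [-1.515e-01 -2.978e-01 -1.000e-04] now [-1.497e-01 -2.987e-01 -2.000e-04]
```

View pics/s4c.png

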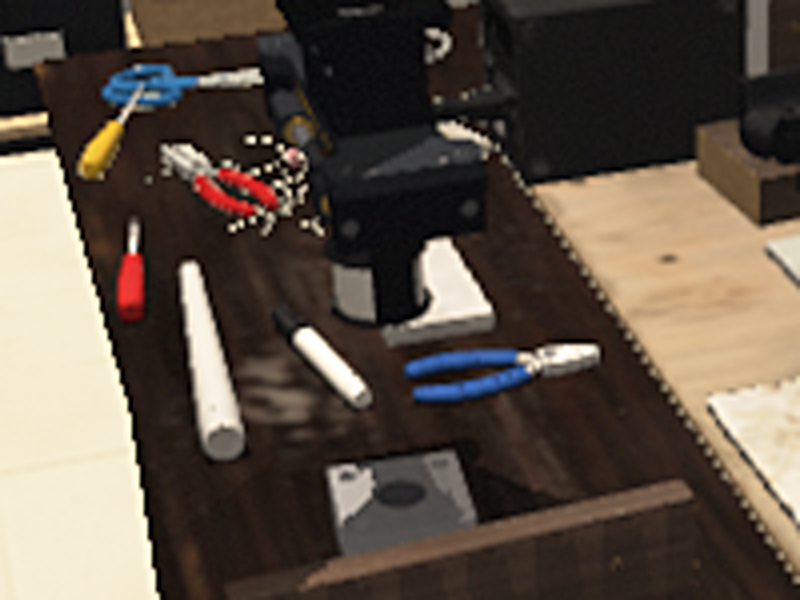

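The spool is lifted cleanly and the hollow is now visible at side pixel (260,243). Carrying the spool to the tile.

Emit:
servo_tool:
  series:
    - {"travel": [-0.008, -0.015, 0], "angular": [0, 0, 0]}
    - {"travel": [-0.015, -0.03, 0], "angular": [0, 0, 0]}
    - {"travel": [-0.015, -0.03, 0], "angular": [0, 0, 0]}
    - {"travel": [-0.015, -0.03, 0], "angular": [0, 0, 0]}
    - {"travel": [-0.015, -0.03, 0], "angular": [0, 0, 0]}

```text
time: 4.4
position: [0.5153, 0.19, 0.1575]
tool_rot: [0.01, -3.141, 0.0]
ft_force: [0.2, -1.0, -1.4]
grip_width: 0.608
```

Emit:
servo_tool:
  series:
    - {"travel": [-0.015, -0.03, 0], "angular": [0, 0, 0]}
    - {"travel": [-0.015, -0.03, 0], "angular": [0, 0, 0]}
    - {"travel": [-0.015, -0.03, 0], "angular": [0, 0, 0]}
    - {"travel": [-0.015, -0.03, 0], "angular": [0, 0, 0]}
    - {"travel": [-0.012, -0.022, 0], "angular": [0, 0, 0]}

```text
time: 4.9
position: [0.5885, 0.047, 0.1575]
tool_rot: [0.007, -3.141, 0.001]
ft_force: [-0.1, 0.4, -0.6]
grip_width: 0.609
```

Emit:
servo_tool:
  series:
    - {"travel": [-0.008, -0.015, 0], "angular": [0, 0, 0]}
    - {"travel": [-0.004, -0.006, 0], "angular": [0, 0, 0]}
    - {"travel": [0, 0, 0.02], "angular": [0, 0, 0]}
    - {"travel": [0, 0, 0.02], "angular": [0, 0, 0]}
    - {"travel": [0, 0, 0], "angular": [0, 0, 0]}

```text
time: 5.4
position: [0.5975, 0.0298, 0.1145]
tool_rot: [0.012, -3.135, 0.0]
ft_force: [-0.4, -0.1, -1.0]
grip_width: 0.609
```

```bash
python3 -c "
from h import *
err([.598,.0285,.027])
c=ctrl.calibration('wrist');save('wrist','pics/w5.png');im=save('side','pics/s5.png');crop(im,270,180,200,150,4,'pics/s5c.png')
im=save('top','pics/t5.png');crop(im,235,210,200,140,4,'pics/t5c.png')
"
```

```text
t 5.4 pos [0.5975 0.0298 0.1145] F [-0.45 -0.07 -1.04] grip 0.609 q [-0.36  0.31  0.32  1.73 -0.1   1.12  1.57]
turn (tool) [-0.0001 -0.0063  0.0074]  d world [ 0.0005 -0.0013 -0.0875]  travel after turn [-0.0005 -0.0013  0.0875] now [-0.001  -0.0013  0.0875]
```

View pics/s5c.png

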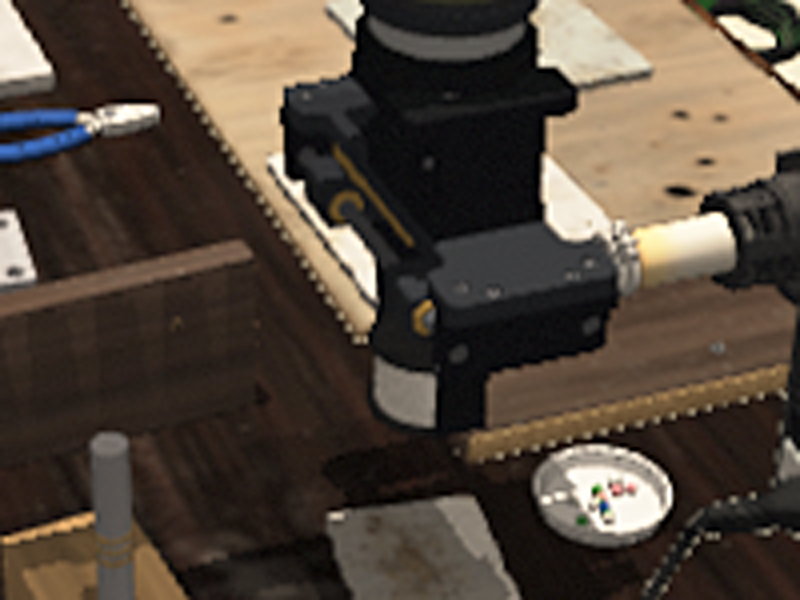

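View pics/t5c.png

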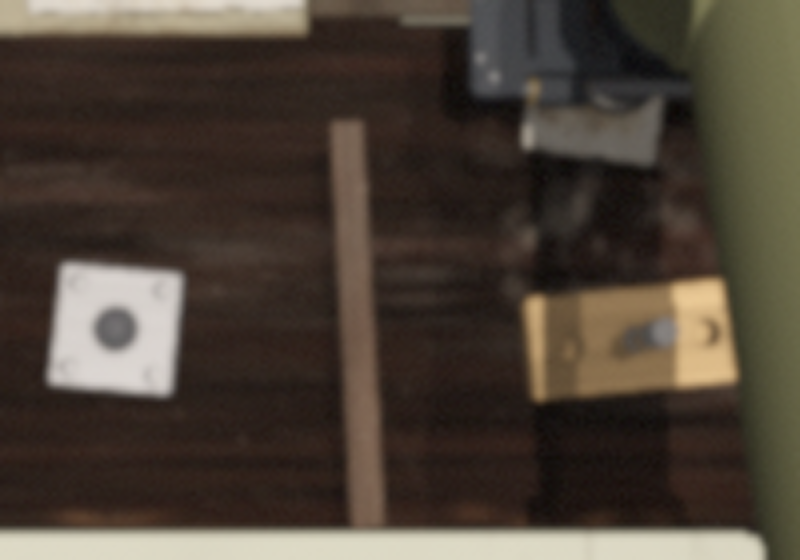

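The hollow shows well in the top view, at crop (115,328). Lowering the spool onto the tile.

Emit:
servo_tool:
  series:
    - {"travel": [0, -0.001, 0.025], "angular": [0, 0, 0]}
    - {"travel": [0, 0, 0.025], "angular": [0, 0, 0]}
    - {"travel": [0, 0, 0.02], "angular": [0, 0, 0]}
    - {"travel": [0, 0, 0.01], "angular": [0, 0, 0]}
    - {"travel": [0, 0, 0], "angular": [0, 0, 0]}

```text
time: 6.05
position: [0.5998, 0.028, 0.0372]
tool_rot: [0.01, -3.14, 0.0]
ft_force: [-0.6, 0.2, -1.7]
grip_width: 0.609
```

```bash
python3 -c "
from h import *
err([.598,.0285,.0256])
im=save('side','pics/s6.png');crop(im,300,220,150,110,5,'pics/s6c.png')
b=cv2.imread('pics/t5.png')
x,y=245,274
g=cv2.cvtColor(b,cv2.COLOR_BGR2GRAY)[y:y+40,x:x+40];g=cv2.resize(g,None,fx=4,fy=4,interpolation=cv2.INTER_CUBIC)
m=(g[40:110,40:110]<150).astype(np.uint8)
n,l,st,ce=cv2.connectedComponentsWithStats(m);i=1+np.argmax(st[1:,4]);print(st[i],ce[i])
u=(ce[i]+40+.5)/4-.5+[x,y];print(u,onz('top',u,.03),onz('side',(260,243.25),.03))
"
```

```text
t 6.05 pos [0.5998 0.028  0.0372] F [-0.61  0.2  -1.66] grip 0.609 q [-0.34  0.4   0.3   1.79 -0.14  0.98  1.59]
turn (tool) [-0.0001 -0.0013  0.0066]  d world [-0.0018  0.0005 -0.0116]  travel after turn [0.0018 0.0005 0.0116] now [0.0018 0.0005 0.0116]
[  14   12   43   42 1390] [35.17697842 32.51726619]
[263.4192446  291.75431655] [0.44932823 0.32792416 0.03      ] [0.45090964 0.32881147 0.03      ]
```

View pics/s6c.png

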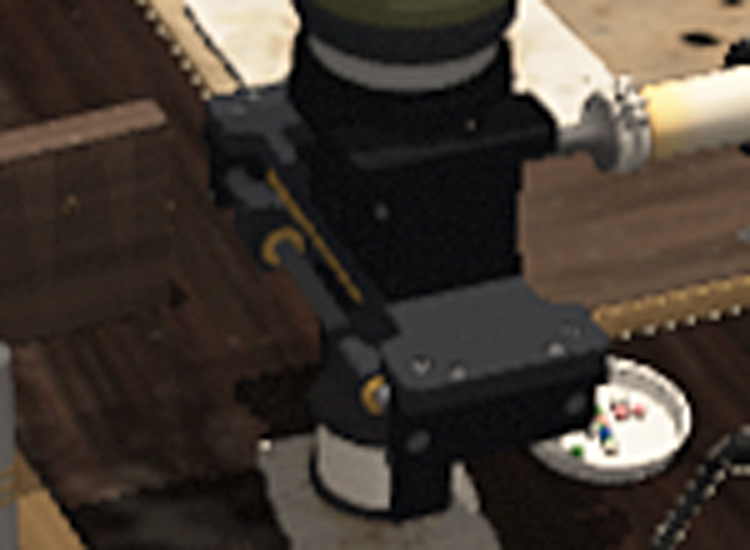

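Emit:
servo_tool:
  series:
    - {"travel": [0, 0, 0.006], "angular": [0, 0, 0]}
    - {"travel": [0, 0, 0.003], "angular": [0, 0, 0]}
    - {"travel": [0, 0, 0], "angular": [0, 0, 0]}

```text
time: 6.4
position: [0.6003, 0.0278, 0.0287]
tool_rot: [-0.01, 3.141, 0.0]
ft_force: [0.5, 0.5, -1.6]
grip_width: 0.61
```

Emit:
servo_tool:
  series:
    - {"travel": [0, 0, 0.0015], "angular": [0, 0, 0]}
    - {"travel": [0, 0, 0], "angular": [0, 0, 0]}

```text
time: 6.6
position: [0.6003, 0.0278, 0.0271]
tool_rot: [-0.01, 3.141, 0.0]
ft_force: [0.0, -0.2, -1.7]
grip_width: 0.612
```

Emit:
servo_tool:
  series:
    - {"travel": [0, 0, 0.001], "angular": [0, 0, 0]}
    - {"travel": [0, 0, 0], "angular": [0, 0, 0]}

```text
time: 6.8
position: [0.6002, 0.0278, 0.026]
tool_rot: [0.01, -3.142, -0.0]
ft_force: [0.4, 0.7, -1.5]
grip_width: 0.609
```

Emit:
servo_tool:
  series:
    - {"travel": [0, 0, 0.001], "angular": [0, 0, 0]}
    - {"travel": [0, 0, 0], "angular": [0, 0, 0]}

```text
time: 7.0
position: [0.6004, 0.0279, 0.0258]
tool_rot: [-0.01, 3.141, 0.0]
ft_force: [-2.2, 0.4, 4.3]
grip_width: 0.612
```

Contact shows as +4 N in z, so I'll release slowly, pausing at a partial opening.

Emit:
servo_tool:
  series:
    - {"travel": [0, 0, 0], "angular": [0, 0, 0]}
    - {"travel": [0, 0, 0], "angular": [0, 0, 0]}
    - {"travel": [0, 0, 0], "angular": [0, 0, 0]}
    - {"travel": [0, 0, 0], "angular": [0, 0, 0]}
  claw: 0.087

```text
time: 7.4
position: [0.6003, 0.0278, 0.0249]
tool_rot: [-0.01, 3.142, -0.0]
ft_force: [-0.0, -0.4, -0.4]
grip_width: 0.889
```

Emit:
servo_tool:
  series:
    - {"travel": [0, 0, -0.01], "angular": [0, 0, 0]}
    - {"travel": [0, 0, -0.025], "angular": [0, 0, 0]}
    - {"travel": [0, 0, -0.035], "angular": [0, 0, 0]}
    - {"travel": [0, 0, -0.035], "angular": [0, 0, 0]}
    - {"travel": [0, 0, -0.035], "angular": [0, 0, 0]}

```text
time: 7.9
position: [0.6002, 0.0277, 0.1672]
tool_rot: [-0.009, 3.141, 0.0]
ft_force: [0.4, 0.3, 0.1]
grip_width: 0.998
```

Emit:
servo_tool:
  series:
    - {"travel": [0.02, 0, -0.01], "angular": [0, 0, 0]}
    - {"travel": [0.025, -0.003, 0], "angular": [0, 0, 0]}
    - {"travel": [0.025, -0.003, 0], "angular": [0, 0, 0]}
    - {"travel": [0, 0, 0], "angular": [0, 0, 0]}

```text
time: 8.3
position: [0.528, 0.0208, 0.1759]
tool_rot: [0.009, -3.141, -0.001]
ft_force: [-0.6, -0.5, 0.4]
grip_width: 0.998
```

```bash
python3 -c "
from h import *
err([.4445,.0095,.2])
c=ctrl.calibration('wrist');save('wrist','pics/w7.png');im=save('side','pics/s7.png');crop(im,270,220,150,110,5,'pics/s7c.png')
print(proj('wrist',[.4445,.0095,.13],c),proj('wrist',[.4445,.0094,.04],c),proj('wrist',[.598,.0285,.045],c))
"
```

```text
t 8.3 pos [0.528  0.0208 0.1759] F [-0.59 -0.48  0.45] grip 0.998 q [-0.39  0.1   0.32  1.84 -0.03  1.21  1.52]
turn (tool) [ 0.0009 -0.0006  0.0056]  d world [-0.0835 -0.0113  0.0241]  travel after turn [ 0.0835 -0.0113 -0.0241] now [ 0.0836 -0.0108 -0.0241]
[299.69843045 122.16427676] [305.80804937 125.97893198] [328.61776441 312.82655712]
```

View pics/w7.png

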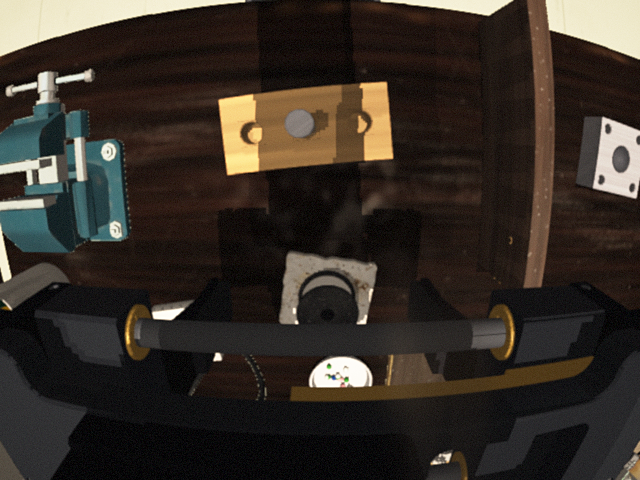

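View pics/s7c.png

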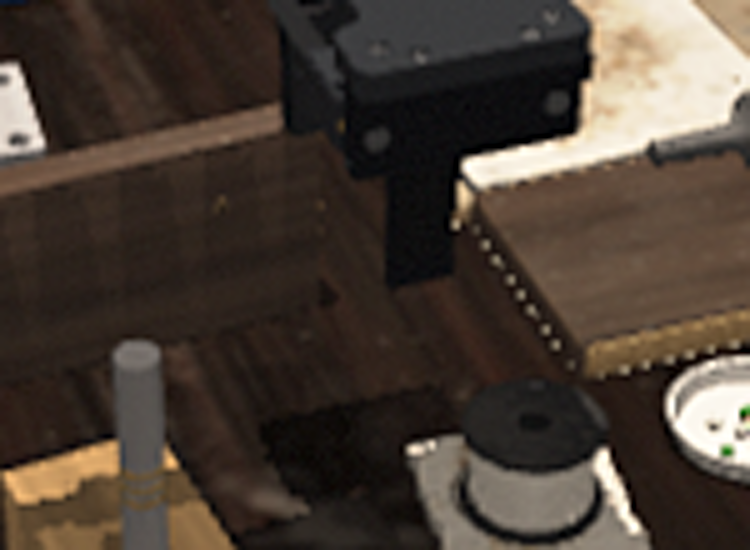

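The spool stands upright on the tile, and the punch top is seen at (299,123), within 1 px of prediction. Moving over the punch.

Emit:
servo_tool:
  series:
    - {"travel": [0.02, -0.003, -0.025], "angular": [0, 0, 0.006]}
    - {"travel": [0.03, -0.004, 0], "angular": [0, 0, 0]}
    - {"travel": [0.025, -0.003, 0], "angular": [0, 0, 0]}
    - {"travel": [0.008, -0.001, 0], "angular": [0, 0, 0]}
    - {"travel": [0, 0, 0], "angular": [0, 0, 0]}

```text
time: 8.9
position: [0.4477, 0.0103, 0.2005]
tool_rot: [-0.0, 3.14, 0.001]
ft_force: [0.6, -0.5, 0.3]
grip_width: 0.996
```

```bash
python3 -c "
from h import *
err([.4445,.0095,.092])
c=ctrl.calibration('wrist');im=save('wrist','pics/w8.png')
print(proj('wrist',[.4445,.0095,.13],c),proj('wrist',[.4445,.0094,.04],c))
"
```

```text
t 8.9 pos [0.4477 0.0103 0.2005] F [ 0.6  -0.53  0.32] grip 0.996 q [-0.4  -0.11  0.3   1.98  0.03  1.26  1.46]
turn (tool) [0.0006 0.0014 0.0002]  d world [-0.0032 -0.0008 -0.1085]  travel after turn [ 0.0032 -0.0008  0.1085] now [ 0.0033 -0.0009  0.1085]
[318.93837949 253.39129019] [319.04013484 220.31135047]
```

View pics/w8.png

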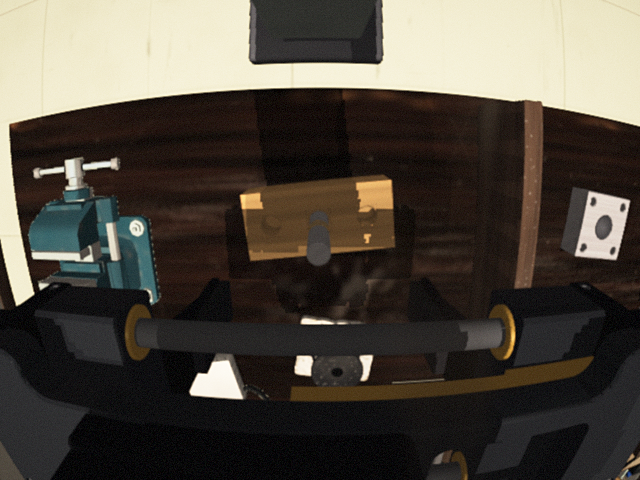

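The punch top is at (318,254), as predicted. Going down around it.

Emit:
servo_tool:
  series:
    - {"travel": [0.003, -0.001, 0.02], "angular": [0, 0, 0]}
    - {"travel": [0, 0, 0.03], "angular": [0, 0, 0]}
    - {"travel": [0, 0, 0.03], "angular": [0, 0, 0]}
    - {"travel": [0, 0, 0.024], "angular": [0, 0, 0]}
    - {"travel": [0, 0, 0], "angular": [0, 0, 0]}

```text
time: 9.45
position: [0.4429, 0.009, 0.093]
tool_rot: [0.0, -3.136, 0.003]
ft_force: [0.3, 0.8, 0.5]
grip_width: 1.003
```

```bash
python3 -c "
from h import *
err([.4445,.0095,.092])
im=save('side','pics/s9.png');crop(im,220,220,150,110,5,'pics/s9c.png')
im=save('wrist','pics/w9.png')
"
```

```text
t 9.45 pos [0.4429 0.009  0.093 ] F [0.27 0.81 0.55] grip 1.003 q [-0.4   0.    0.32  2.11  0.    1.03  1.49]
turn (tool) [-0.0019 -0.0061  0.0003]  d world [ 0.0016  0.0005 -0.001 ]  travel after turn [-0.0016  0.0005  0.001 ] now [-0.0016  0.0005  0.001 ]
```

View pics/s9c.png

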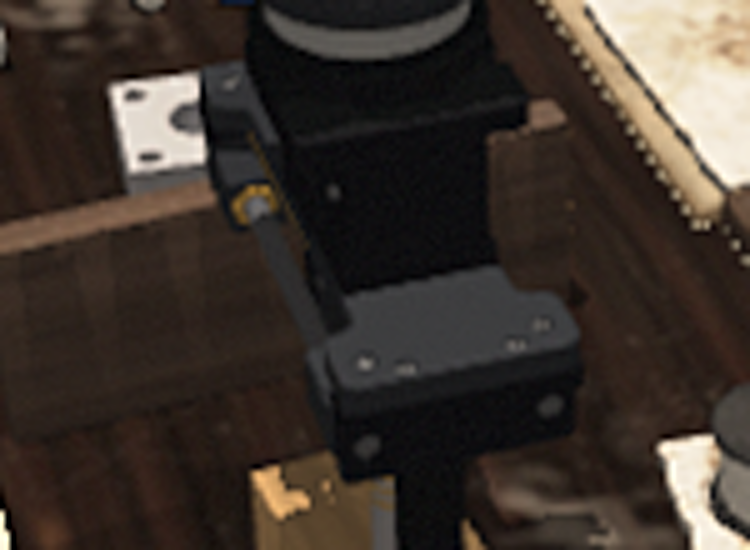

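View pics/w9.png

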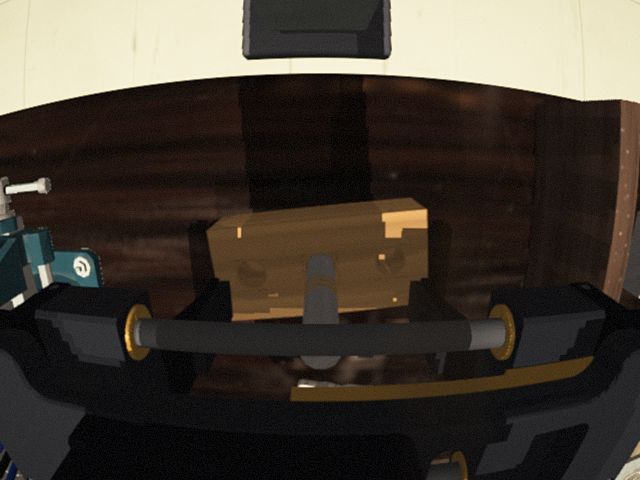

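Emit:
servo_tool:
  series:
    - {"travel": [-0.0015, 0.0005, 0], "angular": [0, 0.003, 0]}
    - {"travel": [0, 0, 0], "angular": [0, 0, 0]}
    - {"travel": [0, 0, 0], "angular": [0, 0, 0]}
    - {"travel": [0, 0, 0], "angular": [0, 0, 0]}
    - {"travel": [0, 0, 0], "angular": [0, 0, 0]}
  claw: 0.0
  squeeze: 40

```text
time: 10.05
position: [0.446, 0.0098, 0.0964]
tool_rot: [0.0, -3.139, -0.0]
ft_force: [0.1, -0.1, -0.1]
grip_width: 0.633
```

Emit:
servo_tool:
  series:
    - {"travel": [0, 0, 0], "angular": [0, 0, 0]}
    - {"travel": [0, 0, 0], "angular": [0, 0, 0]}
    - {"travel": [0, 0, 0], "angular": [0, 0, 0]}
    - {"travel": [0, 0, 0], "angular": [0, 0, 0]}
    - {"travel": [0, 0, 0], "angular": [0, 0, 0]}

```text
time: 10.55
position: [0.4458, 0.0097, 0.0961]
tool_rot: [0.0, -3.139, -0.0]
ft_force: [0.2, -1.4, 0.9]
grip_width: 0.173
```

```bash
python3 -c "
from h import *
err([.4445,.0095,.092])
"
```

```text
t 10.55 pos [0.4458 0.0097 0.0961] F [ 0.23 -1.36  0.87] grip 0.173 q [-0.4   0.    0.32  2.11 -0.    1.03  1.49]
turn (tool) [ 0.     -0.003   0.0002]  d world [-0.0013 -0.0002 -0.0041]  travel after turn [ 0.0013 -0.0002  0.0041] now [ 0.0013 -0.0002  0.0041]
```

Gripped at 15–16 mm. Drawing it straight up.

Emit:
servo_tool:
  series:
    - {"travel": [0, 0, -0.01], "angular": [0, 0, 0]}
    - {"travel": [0, 0, -0.015], "angular": [0, 0, 0]}
    - {"travel": [0, 0, -0.015], "angular": [0, 0, 0]}
    - {"travel": [0, 0, -0.02], "angular": [0, 0, 0]}
    - {"travel": [0, 0, -0.02], "angular": [0, 0, 0]}

```text
time: 11.05
position: [0.4457, 0.0096, 0.1772]
tool_rot: [0.0, -3.138, 0.0]
ft_force: [0.6, -0.6, -0.6]
grip_width: 0.176
```

Emit:
servo_tool:
  series:
    - {"travel": [0, 0, -0.02], "angular": [0, 0, 0]}
    - {"travel": [0, 0, -0.02], "angular": [0, 0, 0]}
    - {"travel": [0, 0, 0], "angular": [0, 0, 0]}

```text
time: 11.35
position: [0.4479, 0.0098, 0.2191]
tool_rot: [-0.0, 3.139, 0.002]
ft_force: [0.6, -0.2, -0.8]
grip_width: 0.174
```

```bash
python3 -c "
from h import *
err([.4497,.328,.215])
c=ctrl.calibration('wrist');im=save('wrist','pics/w10.png')
im=save('side','pics/s10.png');crop(im,220,180,150,150,4,'pics/s10c.png')
p=ctrl.get_state()['position']
a=p-[0,0,.086]; print('proj nose side',(proj('side',a)-[220,180])*4+2, 'at grasp',(proj('side',p)-[220,180])*4+2,'top',(proj('side',p+[0,0,.034])-[220,180])*4+2)
"
```

```text
t 11.35 pos [0.4479 0.0098 0.2191] F [ 0.65 -0.22 -0.8 ] grip 0.174 q [-0.41 -0.12  0.3   1.96  0.04  1.3   1.46]
turn (tool) [0.0012 0.0024 0.0001]  d world [ 0.0018  0.3182 -0.0041]  travel after turn [-0.0018  0.3182  0.0041] now [-0.0019  0.3181  0.0045]
proj nose side [312.01595056 445.52989759] at grasp [303.86240591 272.05128801] top [300.40921951 198.57968748]
```

View pics/s10c.png

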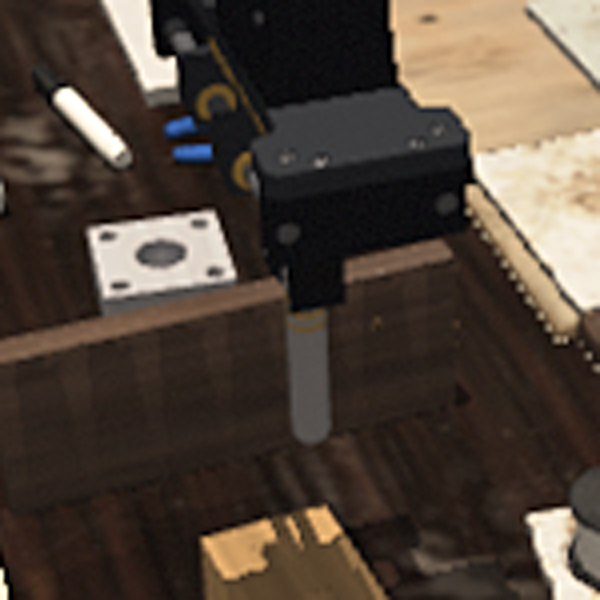

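View pics/w10.png

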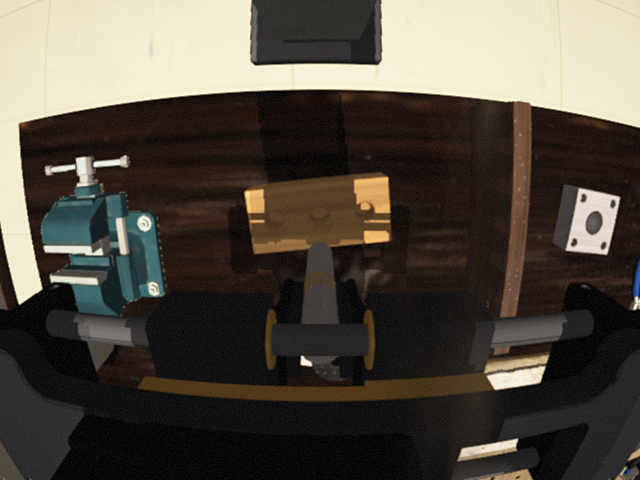

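The punch is out and upright, with the nose at crop (310,443), within 2 px of prediction, at about z 0.133. I'll carry it over the board.

Emit:
servo_tool:
  series:
    - {"travel": [0, 0.015, 0], "angular": [0, 0, 0]}
    - {"travel": [0, 0.03, 0], "angular": [0, 0, 0]}
    - {"travel": [0, 0.03, 0], "angular": [0, 0, 0]}
    - {"travel": [0, 0.03, 0], "angular": [0, 0, 0]}
    - {"travel": [0, 0.03, 0], "angular": [0, 0, 0]}

```text
time: 11.95
position: [0.4451, 0.1454, 0.2144]
tool_rot: [-0.0, -3.136, 0.002]
ft_force: [-0.1, -0.6, -0.8]
grip_width: 0.175
```

Emit:
servo_tool:
  series:
    - {"travel": [0, 0.03, 0], "angular": [0, 0, 0]}
    - {"travel": [0, 0.03, 0], "angular": [0, 0, 0]}
    - {"travel": [0, 0.03, 0], "angular": [0, 0, 0]}
    - {"travel": [0, 0.03, 0], "angular": [0, 0, 0]}
    - {"travel": [0, 0.025, 0], "angular": [0, 0, 0]}

```text
time: 12.45
position: [0.4449, 0.291, 0.2141]
tool_rot: [0.002, -3.136, 0.002]
ft_force: [0.4, -0.1, -1.8]
grip_width: 0.176
```

Emit:
servo_tool:
  series:
    - {"travel": [0, 0.02, 0], "angular": [0, 0, 0]}
    - {"travel": [0, 0.014, 0], "angular": [0, 0, 0]}
    - {"travel": [0, 0, 0.02], "angular": [0, 0, 0]}
    - {"travel": [0, 0, 0.02], "angular": [0, 0, 0]}
    - {"travel": [0, 0, 0], "angular": [0, 0, 0]}

```text
time: 12.95
position: [0.444, 0.3217, 0.1722]
tool_rot: [-0.0, -3.133, 0.008]
ft_force: [-0.5, -0.3, -1.8]
grip_width: 0.173
```

```bash
python3 -c "
from h import *
err([.4497,.328,.123])
c=ctrl.calibration('wrist');im=save('wrist','pics/w11.png')
p=ctrl.get_state()['position']
a=p-[0,0,.086]; print('nose pred wrist',proj('wrist',a,c),'hollow pred',proj('wrist',[.4497,.328,.03],c))
im=save('side','pics/s11.png');crop(im,200,150,150,150,4,'pics/s11c.png')
print('nose pred side crop',(proj('side',a)-[200,150])*4+2)
im=save('top','pics/t11.png');crop(im,220,250,80,80,7,'pics/t11c.png')
"
```

```text
t 12.95 pos [0.444  0.3217 0.1722] F [-0.52 -0.29 -1.77] grip 0.173 q [-0.69  0.15  0.01  1.78 -0.    1.22  0.9 ]
turn (tool) [-0.005  -0.0088 -0.0001]  d world [ 0.0057  0.0063 -0.0492]  travel after turn [-0.0057  0.0063  0.0492] now [-0.0061  0.0065  0.0491]
nose pred wrist [321.83731654 254.09364645] hollow pred [328.72940784 237.81608252]
nose pred side crop [226.11764384 292.09737271]
```

View pics/s11c.png

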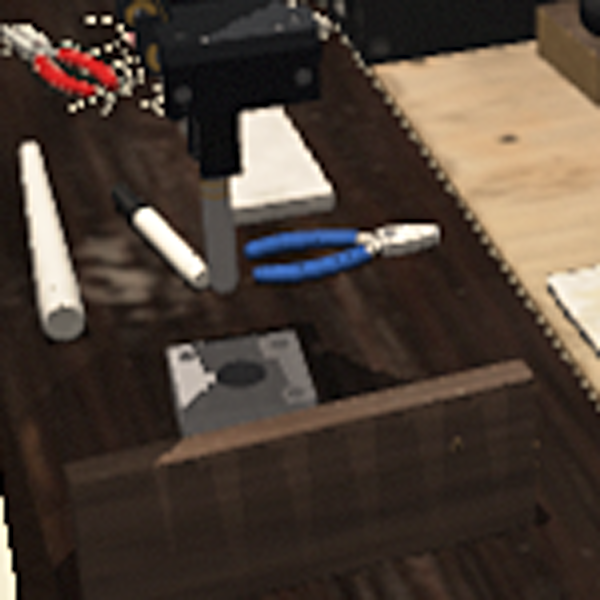

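View pics/w11.png

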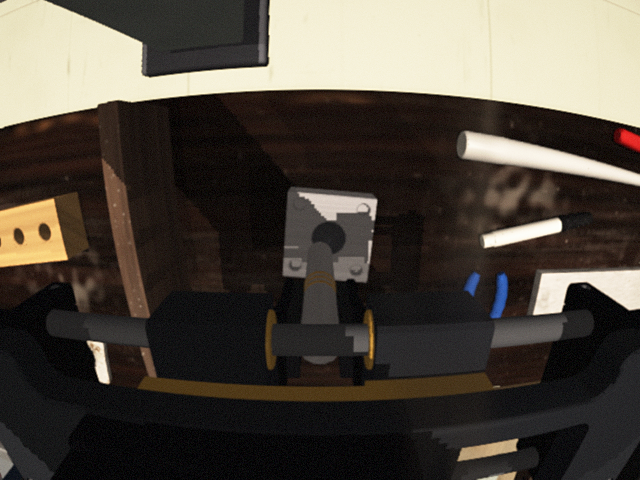

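The hollow is at (328,237) and the nose at side crop (224,292), both within a pixel of prediction. I'll centre it and descend in stages.

Emit:
servo_tool:
  series:
    - {"travel": [-0.003, 0.003, 0], "angular": [-0.003, -0.005, 0]}
    - {"travel": [-0.003, 0.003, 0.01], "angular": [0, 0, 0]}
    - {"travel": [0, 0, 0.01], "angular": [0, 0, 0]}
    - {"travel": [0, 0, 0.005], "angular": [0, 0, 0]}
    - {"travel": [0, 0, 0], "angular": [0, 0, 0]}

```text
time: 13.6
position: [0.4512, 0.3292, 0.1495]
tool_rot: [0.0, -3.141, -0.002]
ft_force: [-0.6, -0.2, -1.4]
grip_width: 0.175
```

Emit:
servo_tool:
  series:
    - {"travel": [0, 0, 0], "angular": [0, 0, 0]}
    - {"travel": [0, 0, 0], "angular": [0, 0, 0]}

```text
time: 13.8
position: [0.4522, 0.3299, 0.1514]
tool_rot: [-0.0, 3.139, 0.005]
ft_force: [-0.1, -0.2, -1.2]
grip_width: 0.176
```

```bash
cat > chk.py <<'E'
from h import *
import sys
k=sys.argv[1]
err([.4497,.328,.123])
s=ctrl.get_state();c=ctrl.calibration('wrist');im=save('wrist',f'pics/w{k}.png')
R=Ro.from_rotvec(s['tool_rot']).as_matrix();a=s['position']+R@[0,0,.086]
print('nose est',a.round(4))
crop(im,250,170,150,110,5,f'pics/w{k}c.png')
print('wrist nose',(proj('wrist',a,c)-[250,170])*5+2,'hollow',(proj('wrist',[.4497,.328,.03],c)-[250,170])*5+2)
im=save('side',f'pics/s{k}.png');crop(im,220,190,80,75,8,f'pics/s{k}c.png')
print('side nose',(proj('side',a)-[220,190])*8+3.5,'hollow',(proj('side',[.4497,.328,.03])-[220,190])*8+3.5)
E
python3 chk.py 12
```

```text
t 13.8 pos [0.4522 0.3299 0.1514] F [-0.09 -0.23 -1.21] grip 0.176 q [-0.69  0.18  0.01  1.79 -0.    1.17  0.9 ]
turn (tool) [0.0034 0.0025 0.0002]  d world [-0.0025 -0.0019 -0.0284]  travel after turn [ 0.0025 -0.0019  0.0284] now [ 0.0026 -0.002   0.0284]
nose est [0.4525 0.3302 0.0654]
wrist nose [353.25255316 406.19055873] hollow [337.7763899  316.60446134]
side nose [318.48095534 316.5239307 ] hollow [319.90216958 431.81012787]
```

View pics/w12c.png

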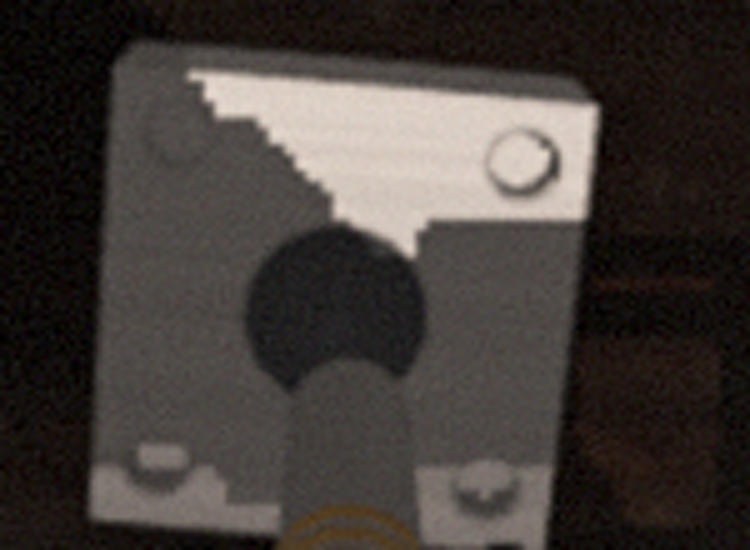

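View pics/s12c.png

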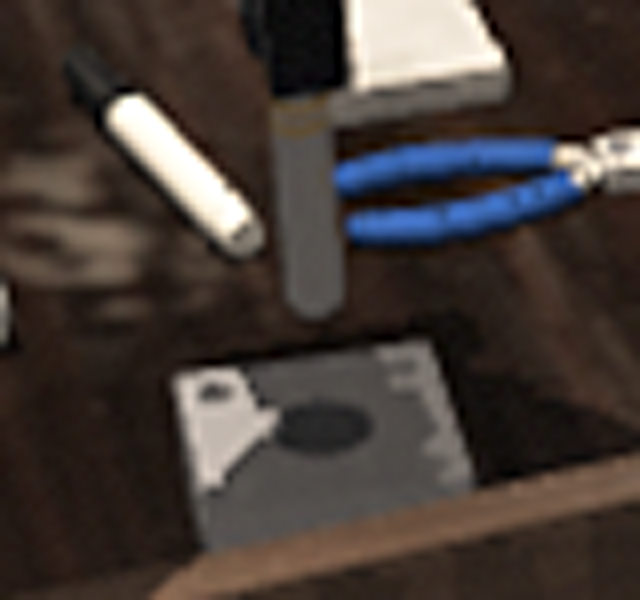

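Hollow is at wrist crop (336,315) and the nose axis at column 350, so the nose needs about -2 mm in both x and y. Correcting, then descending part of the way.

Emit:
servo_tool:
  series:
    - {"travel": [0.002, -0.002, 0.006], "angular": [0.002, 0.002, 0]}
    - {"travel": [0, 0, 0.006], "angular": [0, 0, 0]}
    - {"travel": [0, 0, 0.003], "angular": [0, 0, 0]}
    - {"travel": [0, 0, 0], "angular": [0, 0, 0]}
    - {"travel": [0, 0, 0], "angular": [0, 0, 0]}

```text
time: 14.4
position: [0.45, 0.3278, 0.1359]
tool_rot: [0.0, -3.141, -0.001]
ft_force: [-0.0, -0.6, -1.4]
grip_width: 0.173
```

```bash
python3 chk.py 13
```

```text
t 14.4 pos [0.45   0.3278 0.1359] F [-0.04 -0.63 -1.35] grip 0.173 q [-0.69  0.19  0.01  1.81 -0.    1.14  0.9 ]
turn (tool) [ 0.0009 -0.0001  0.0002]  d world [-0.0003  0.0002 -0.0129]  travel after turn [0.0003 0.0002 0.0129] now [0.0003 0.0002 0.0129]
nose est [0.45   0.3279 0.0499]
wrist nose [353.14089688 406.09022412] hollow [353.71173981 361.42478368]
side nose [315.86181978 370.5278229 ] hollow [319.90216958 431.81012787]
```

View pics/w13c.png

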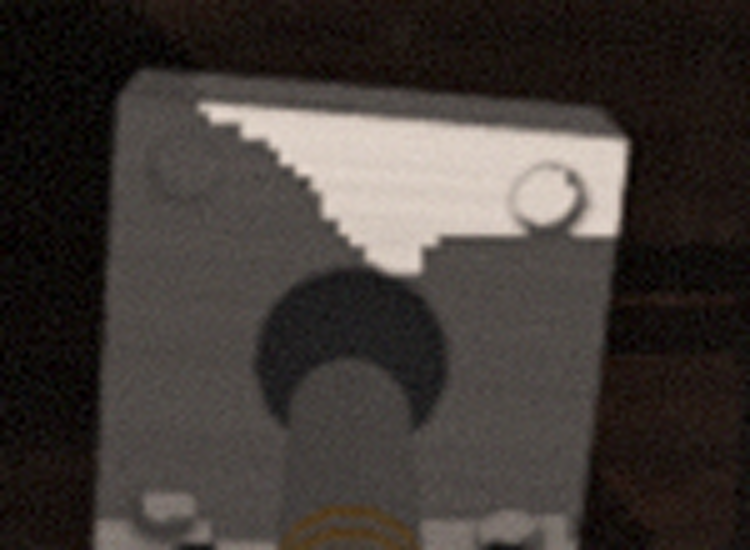

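View pics/s13c.png

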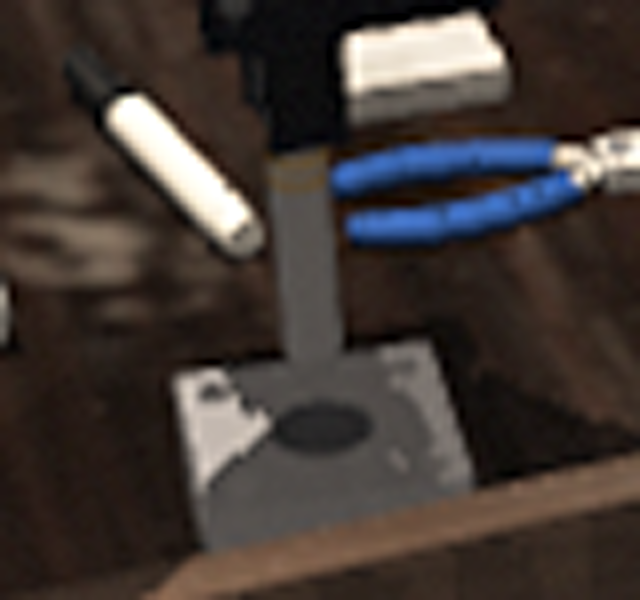

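Nearly centred: the side view suggests about +0.8 mm in x. Last descent in small steps.

Emit:
servo_tool:
  series:
    - {"travel": [-0.0008, 0.0003, 0.004], "angular": [0, 0, 0]}
    - {"travel": [0, 0, 0.004], "angular": [0, 0, 0]}
    - {"travel": [0, 0, 0.003], "angular": [0, 0, 0]}
    - {"travel": [0, 0, 0], "angular": [0, 0, 0]}
    - {"travel": [0, 0, 0], "angular": [0, 0, 0]}

```text
time: 15.0
position: [0.4508, 0.3281, 0.1249]
tool_rot: [0.0, -3.141, -0.001]
ft_force: [-0.6, 0.6, -1.4]
grip_width: 0.171
```

Emit:
servo_tool:
  series:
    - {"travel": [0, 0, 0], "angular": [0, 0, 0]}
    - {"travel": [0, 0, 0], "angular": [0, 0, 0]}
    - {"travel": [0, 0, 0], "angular": [0, 0, 0]}

```text
time: 15.3
position: [0.4509, 0.3282, 0.1252]
tool_rot: [-0.0, 3.141, 0.002]
ft_force: [-1.0, 0.2, -1.6]
grip_width: 0.175
```

```bash
python3 chk.py 14; python3 -c "
from h import *
save('side','pics/s15.png');im=save('top','pics/t15.png');crop(im,235,210,200,140,4,'pics/t15c.png')"
```

```text
t 15.3 pos [0.4509 0.3282 0.1252] F [-0.97  0.15 -1.58] grip 0.175 q [-0.69  0.21  0.01  1.82 -0.    1.12  0.9 ]
turn (tool) [0.0012 0.0003 0.0003]  d world [-0.0012 -0.0002 -0.0022]  travel after turn [ 0.0012 -0.0002  0.0022] now [ 0.0012 -0.0002  0.0022]
nose est [0.451  0.3283 0.0392]
wrist nose [353.31774076 405.99808821] hollow [350.83252799 376.88893697]
side nose [321.66429026 402.16898292] hollow [319.90216958 431.81012787]
```

View pics/w14c.png

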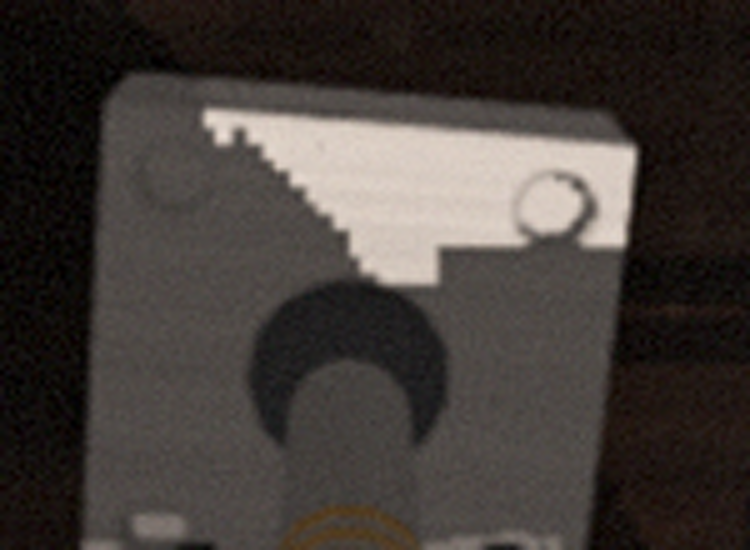

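View pics/s14c.png

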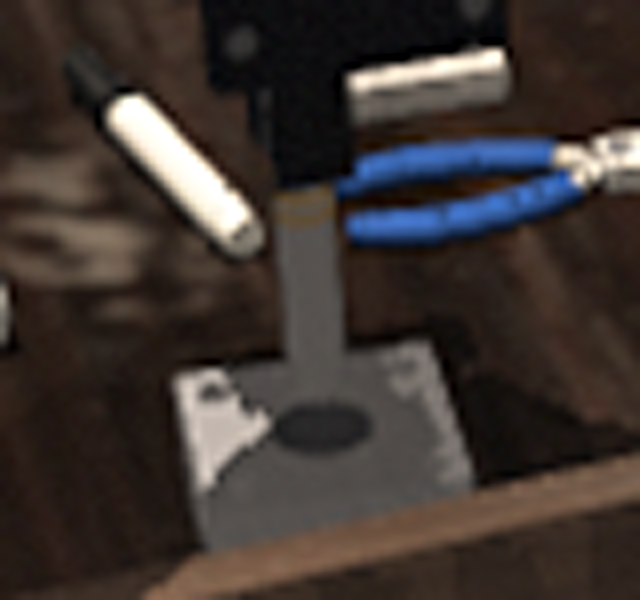

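View pics/s15.png

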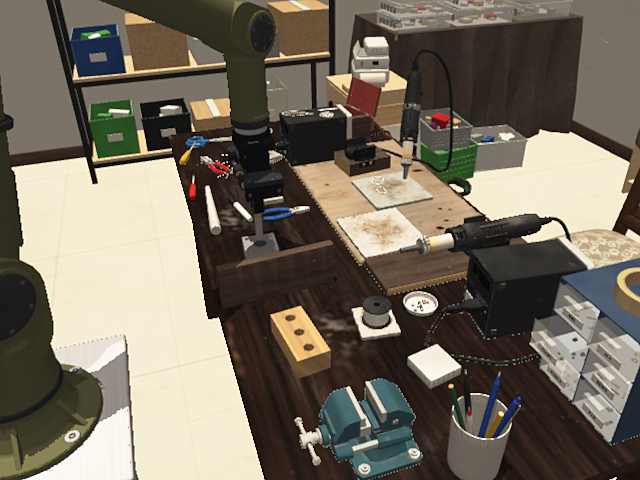

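View pics/t15c.png

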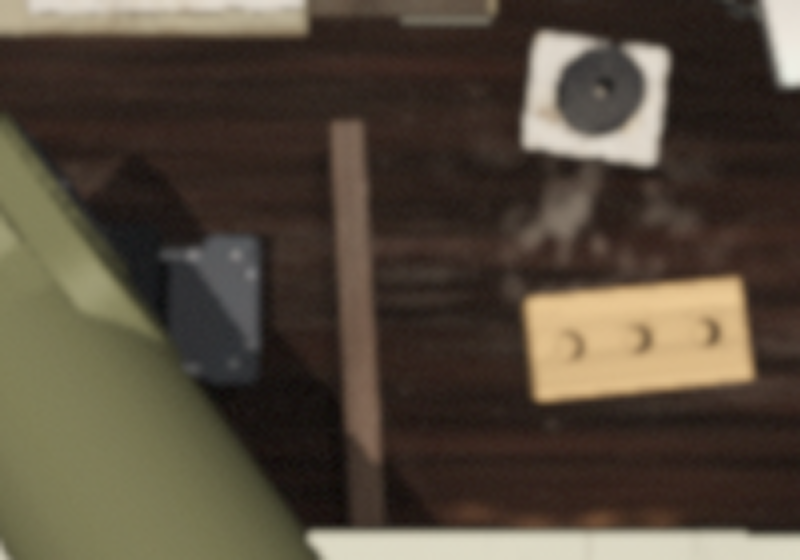

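Nose is over the hollow, about 9 mm up by estimate. The board is unmoved and the spool is near the tile's centre. Lowering 2 mm more and letting it settle.

Emit:
servo_tool:
  series:
    - {"travel": [0, 0, 0.001], "angular": [0, 0, 0]}
    - {"travel": [0, 0, 0.001], "angular": [0, 0, 0]}
    - {"travel": [0, 0, 0], "angular": [0, 0, 0]}
    - {"travel": [0, 0, 0], "angular": [0, 0, 0]}
    - {"travel": [0, 0, 0], "angular": [0, 0, 0]}

```text
time: 16.0
position: [0.4509, 0.3282, 0.1231]
tool_rot: [-0.0, 3.141, 0.002]
ft_force: [0.1, -0.6, -1.9]
grip_width: 0.177
```

Emit:
servo_tool:
  series:
    - {"travel": [0, 0, 0], "angular": [0, 0, 0]}
    - {"travel": [0, 0, 0], "angular": [0, 0, 0]}
    - {"travel": [0, 0, 0], "angular": [0, 0, 0]}
    - {"travel": [0, 0, 0], "angular": [0, 0, 0]}
    - {"travel": [0, 0, 0], "angular": [0, 0, 0]}

```text
time: 16.5
position: [0.4509, 0.3281, 0.1231]
tool_rot: [-0.0, 3.142, 0.002]
ft_force: [-0.8, -0.6, -1.5]
grip_width: 0.168
```

```bash
python3 chk.py 16; python3 -c "
from h import *
print('spool',onz('top',(385,232.3),.045))"
```

```text
t 16.5 pos [0.4509 0.3281 0.1231] F [-0.78 -0.58 -1.47] grip 0.168 q [-0.69  0.21  0.01  1.82 -0.    1.11  0.9 ]
turn (tool) [0.001  0.0001 0.0002]  d world [-0.0012 -0.0001 -0.0001]  travel after turn [ 0.0012 -0.0001  0.0001] now [ 0.0012 -0.0001  0.0001]
nose est [0.4509 0.3282 0.0371]
wrist nose [353.1520477  406.06730675] hollow [351.38645727 382.1244669 ]
side nose [322.00632727 408.97358502] hollow [319.90216958 431.81012787]
spool [0.59607473 0.02955878 0.045     ]
```

View pics/s16c.png

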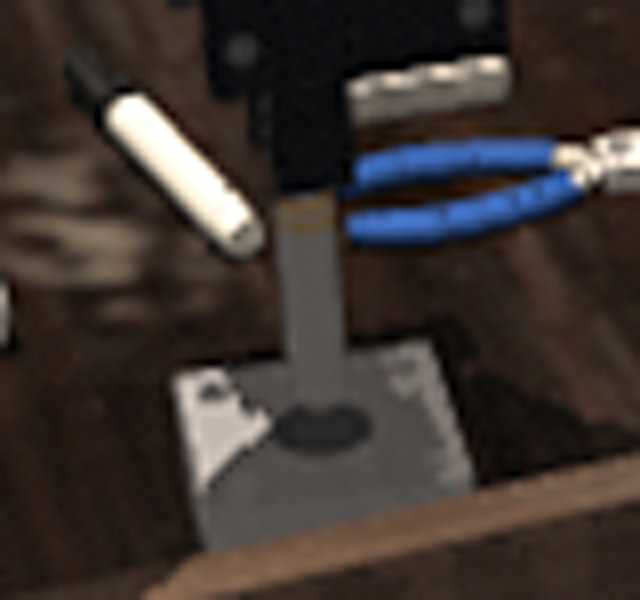

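View pics/w16c.png

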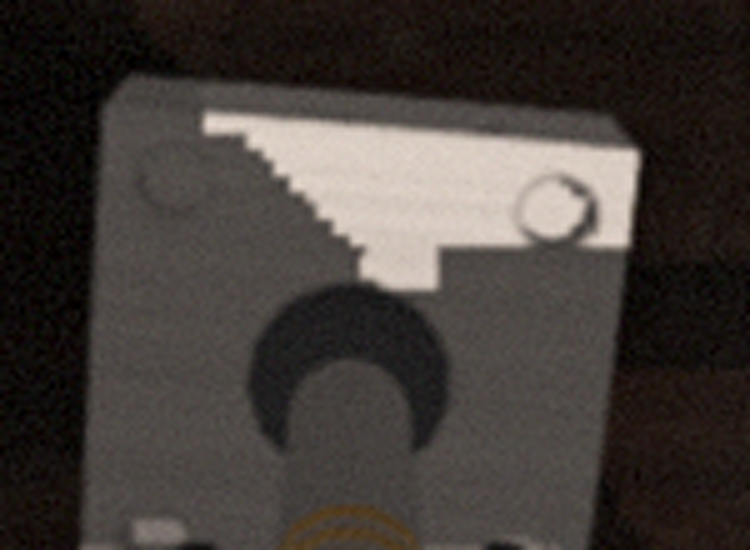

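In the side crop the nose tip is at about (318,409), above the hollow centre at (323,428), which puts it about 6–7 mm up. In the wrist crop its axis is at column 350 against the hollow's 349. Handing in.

```bash
python3 -c "
from bench import ctrl
print(ctrl.close_job())"
```

```text
the job is handed in; nothing more can be done
None
```

I stood the spool upright on the tile and released it. Then I drew the punch from its stand, carried it over the dark board and left it held above the large hollow. I handed the job in at about 16.6 s; no verdict is reported.

**Last checks:**
- **Punch position:** the nose is estimated at (0.4509, 0.3282, 0.0371), about 1 mm sideways of the hollow and about 7 mm above the block. The gripper is vertical to within about 0.1°, and the punch looks upright in both views.
- **Grip and contact:** the gripper is still closed on the punch, and I saw no contact force during the lowering.
- **Crossing the board:** the nose passed at about 128 mm, estimated from the tool pose. The board's top is at 92 mm.
- **Spool and surroundings:** by the top view the spool is about 2–3 mm from the tile's centre. The board had not moved in the images, and the bystanders I could see looked undisturbed.

**Small disagreements:** the two cameras differ by about 1 mm on where the nose is relative to the hollow. The side view also puts the height nearer 6 mm than 7 mm. Both are within tolerance.

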